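Fit the tube rotor on the bench centrifuge

ROBOT

A 7-joint arm with a two-finger parallel gripper is mounted at the origin on the work surface. World frame = base frame: x ahead of the robot, y to its left, z up, the work surface at z = 0. Lengths are in m, angles in rad, forces in N, time in s.
With the tool pointing down it reaches from about 0.425 to 0.875 m from the base axis. Payload 4.7 kg.
Tool frame: the origin (TCP) lies on the centre line of the jaws, within the pads' length; the fingertips stand 19 mm ahead of it and the grasp point (between the pads) is the TCP; x points along the fingers, z is the direction in which the jaws open and shut, and the axes are right-handed (so a half turn about x gives the same grasp; the last joint's range is limited). The gripper opens to 87 mm and grips with 3 to 60 N. Pads are 19 mm wide; open, the fingers measure 117 mm over their backs; the gripper's body (75 mm by 190 mm) begins 51 mm behind the grasp point.
Start: joints at [1.221, 0.321, -0.07, 1.45, 0.023, 1.371, -0.057], TCP at [0.231, -0.607, 0.242] pointing down, gripper open.
Joint ranges: [-2.86, 2.86], [-0.3, 2.09], [-1.38, 1.24], [0.06, 2.45], [-1.56, 4.7], [0.09, 2.05], [-2.69, 2.69]. Speed limits (rad/s): [2.57, 2.57, 3.14, 3.14, 3.14, 3.14, 3.14].

INTERFACE

Orientations are given as a rotation vector (axis times angle).
In Python, from bench import get_state, get_image, camera_info, close_job gives the robot as it stands.
- The arm moves only by the tool jog_arm, never from a script. Its argument "targets" is a list of rows, each a list of 7 numbers: the turn, a rotation vector about the tool's x, y, z in degrees, then the shift along the tool's x, y, z in cm, then the finger opening in cm, from 0 to 8.7. In form: [[wx, wy, wz, tx, ty, tz, jaw], ...]. A call has 1 to 10 rows; each row shifts and turns the commanded pose from where the row before left it, along the tool's axes as they then stand; what a row does not reach is not made up. A row lasts 1/8 s, in which the tool goes at most 62.5 mm and 10.7 degrees, less where a joint would pass 70% of its speed; a pose out of reach is approached as far as the arm can. A call is refused whole if a number of a shift passes 6.25 or a number of a turn 10.7, either way. A call with a gripper value outside its range is refused whole. The fingers move at their own pace and stop on an object; "squeeze" is the grip in N (left out, the last holds). Time passes only in rows, so rows that do not move let the fingers close. It gives the time, the measured TCP pose, the force and the opening at its end, in the units of the state.
- get_state(): the state, without advancing time (a new reading comes with each control period).
- get_image(name): name is "side" or "top" or "wrist"; returns (picture, depth): 420x560x3 uint8, red, green, blue; 420x560 float32, m along the optical axis (not along the pixel's ray), 0 where there is no reading.
- camera_info(name): a dict with "intrinsics" (3x3 intrinsics, pixels), "world_from_camera" (4x4, takes a point from camera to world coordinates); the wrist camera has in their place "mount" (4x4, takes a point from camera to tool coordinates, whose origin is the TCP and whose axes are the tool frame's). Camera axes: x right, y up, looking along -z (the intrinsics and any distortion apply to the point x, -y, -z); pixel columns grow to the right and rows downward; lengths in m; the calibration is good to about 2 mm. The wrist camera is an equidistant fisheye: a pixel r from the principal point sees the ray r / f radians off the axis. A picture is of the moment at which its call begins: read the wrist's pose just before it. camera_info takes no time and is no camera call.
- close_job(): hands the job in, once; it reports no verdict.
The state is a dict: "time": time; "joint_positions": joint angles; "qd": joint speeds; "joint_torque": joint torques, N m; "position": TCP position; "tool_rot": TCP orientation; "ft_force": force on the tool from outside, world axes, zero at the start; "torque": the same for the moment, N m; "grip_width": opening from 0.0 (shut) to 1.0 (fully open).
Only numpy, scipy, OpenCV 4.12 (cv2) and the standard library are available. Lean on these libraries where they do the work, as an engineer would, in place of code of your own. Each camera call takes 0.05 s, during which the arm holds its last target.

TASK

Fit the larger rotor, the one with six wide tube holes, onto the spindle of the open centrifuge: lower it on by its knob, turn it with a light hand until the notched hub drops over the drive arms, then press it straight down until the spring balls click and it sits fully home. Do not lean on the drive (keep well under 50 N), leave the other rotor, the tube rack and the specimen pot where they stand, and let go of the rotor.

Things in the scene. Friction and masses are not known exactly. Their poses are not given: they have to be found in the camera images.
- rotor: The rotor to fit: aluminium centrifuge rotor, 114 mm across, six 17 mm tube holes round its dished top, whose rim is 41 mm above the origin. About 0.36 kg (0.28 to 0.45). Origin: on the axis at the hub's lower face, on which, and on its outer skirt, it stands; z up the axis. Under it is the hub, a sleeve that goes on the spindle.
- rotor_knob (a point): Centre of the rotor's carrying knob, on the axis, 64 mm above the hub's lower face: a dark knurled upright cylinder 30 mm across and 28 mm high (50 to 78 mm above the hub's lower face), on an 18 mm stem. Moves with the rotor.
- hub_face (a point): Centre of the hub's lower face (same point as the rotor's origin). The hub is a sleeve of 17.4 mm bore, 38 mm across, 30 mm deep. Three notches at 120 degrees, one along the rotor's own x axis, 7.4 mm wide, open at the face and as deep as the sleeve, let the drive arms in. A ball groove runs round the bore 3 to 11 mm above the face.
- rotor_small: The other rotor, to be left alone: same style and knob but only 90 mm across, with twelve 9 mm holes. Origin likewise. The two rotors stand side by side, about 136 mm between their axes, on a black rubber mat 4 mm thick; either may be on the left.
- centrifuge: White bench centrifuge, fixed, 130 mm high, with a round open chamber 156 mm across, rim 131 mm above the bench. Origin: at bench level under the spindle axis; z up. Its console is at its -x side, 130 mm from the axis. Its clear-domed lid stands open at its +x side, rising from 106 mm off the axis at 134 mm height, leaning outwards, to about 330 mm height.
- seat (a point): Centre of the spindle's hard shoulder, on the spindle axis, 85 mm above the bench: with the rotor fully home its origin is here. The axes are the centrifuge's and do not turn with the spindle. The spindle is polished steel, 16 mm in diameter. It must not be loaded with more than 50 N.
- spindle_tip (a point): Top of the spindle, on its axis, 29 mm above the shoulder. The top 4 mm are coned from 16 down to 10 mm.
- arms_top (a point): On the spindle axis, 20.5 mm above the shoulder, level with the top of three drive arms: bars 5 mm wide that stick out 18 mm from the axis at 120 degrees (seen from above). Their angle is random and not reported. A hub whose notches are off them rests here; turned under 3 to 6 N it slides on the arms and drops within a third of a turn, when notches are within 4 degrees. Spindle drag 0.07 N m.
- balls (a point): On the spindle axis at the height of the three sprung balls, 7 mm above the shoulder, midway between the arms. They hold a hub that is over the arms at about 9.5 mm above the shoulder; it takes roughly 11 to 17 N on top of its weight to push past them, then the resistance gives way, they snap into the hub's groove and the rotor runs down onto the shoulder.
- tube_rack: White rack of capped blood tubes, 125 x 60 mm, 90 mm high, loose, standing beside the centrifuge; a bystander. Origin: centre of its underside.
- specimen_pot: Small clear pot with a white screw lid, 48 mm across, 71 mm high, loose, standing beside the mat, behind the rotors; a bystander. Origin: centre of its underside.
There are look-alikes about, which are no part of the job. Leave any red or yellow look-alike of the rotor alone.

How it is judged:
At the end, for the whole second after the job is handed in: The large rotor sits fully home on the spindle, past the balls: its hub face within 2 mm of the shoulder's height, within 2.5 mm of the spindle axis, level within 0.05 rad, released and at rest (z of rotor in the frame of seat between -0.003 and 0.002 m and horizontal distance between rotor and seat below 0.0025 m and angle between the z axis of rotor and the z axis of seat, either way round below 0.05 rad and linear speed of rotor below 0.02 m/s and angular speed of rotor below 0.2 rad/s); the robot touches nothing.
It fails at once if the rotor is pressed or knocked on the centrifuge with more than 50 N (contact force between rotor and centrifuge above 50 N).
It fails at once if the other rotor is moved by more than 25 mm (distance of rotor_small from where it was at the start of the episode above 0.025 m).
It fails at once if the tube rack or the specimen pot is moved by more than 30 mm (distance of any of tube_rack, specimen_pot from where it was at the start of the episode above 0.03 m).
It also fails if it takes over 67 s, if anything falls off the work surface, if the arm or the gripper's body presses on something with over 40 N, if the wrist force passes 120 N, or if a joint passes its speed limit or range.

## Working session

There is one attempt and no reset: what is moved stays moved. The work goes in short steps, Python scripts to look and compute and a tool call to move; the robot and the scene stay as the last step left them, time stands still between calls to the robot, and variables do not carry over. Pictures are saved under pics/ and viewed, and the job is handed in when it is done.

Besides the shell and the picture viewer there is one more tool, called after "Request:" as name(argument=value, ...) on one line, values as JSON. jog_arm: Moves the arm, as the interface text tells. Its arguments: {"type":"object","properties":{"targets":{"type":"array"},"squeeze":{"type":"number"}},"required":["targets"]}

```bash
mkdir -p pics; ls
python3 - <<'E'
from bench import *
import cv2,numpy as np
s=get_state();print(s)
for n in("side","top"):
    im,d=get_image(n);cv2.imwrite(f"pics/{n}0.png",im[:,:,::-1]);np.save(f"pics/{n}0d.npy",d)
    c=camera_info(n);print(n,c)
print(camera_info("wrist"))
E
```

```text
pics
{'time': 0.0, 'joint_positions': array([ 1.22109456,  0.32180745, -0.0700809 ,  1.45168683,  0.02264407,
        1.37081291, -0.05685719]), 'qd': array([ 0.00189237,  0.00055121, -0.00095033,  0.00069095, -0.00054252,
       -0.0003552 ,  0.00041758]), 'joint_torque': array([-9.14632728e-04, -4.91288280e+01, -4.04120665e-01, -3.12534535e+01,
       -6.41111028e-02,  4.37076890e-02,  1.39880594e-04]), 'position': array([ 0.23103946, -0.60698779,  0.24046564]), 'tool_rot': array([ 0.93814137,  1.36136392, -0.93653582]), 'ft_force': array([-0.64983378,  0.54117033, -0.00327771]), 'torque': array([-0.00209553, -0.01235186,  0.01505997]), 'grip_width': 1.001896154782034}
side {'intrinsics': array([[407.4590689 ,   0.        , 283.33994135],
       [  0.        , 407.4590689 , 210.41503152],
       [  0.        ,   0.        ,   1.        ]]), 'world_from_camera': array([[-0.87169805, -0.30856017,  0.38070084,  0.84128976],
       [ 0.48990452, -0.53022432,  0.69199402,  0.57627573],
       [-0.01166495,  0.7897169 ,  0.61336053,  0.67712636],
       [ 0.        ,  0.        ,  0.    
[... 283 characters left out ...]
  [-0.99890058, -0.04658717,  0.00522095, -0.05967899],
       [-0.00468369,  0.20999388,  0.97769148,  1.18494734],
       [ 0.        ,  0.        ,  0.        ,  1.        ]])}
{'intrinsics': array([[325.1922621 ,   0.        , 277.88601382],
       [  0.        , 325.1922621 , 208.10426034],
       [  0.        ,   0.        ,   1.        ]]), 'mount': array([[ 2.22650877e-04,  2.48092156e-01, -9.68736410e-01,
        -1.41438970e-01],
       [ 8.54173412e-04,  9.68736034e-01,  2.48092256e-01,
         6.85821469e-02],
       [ 9.99999610e-01, -8.82706843e-04,  3.77620384e-06,
         4.00803851e-04],
       [ 0.00000000e+00,  0.00000000e+00,  0.00000000e+00,
         1.00000000e+00]])}
```

View pics/side0.png

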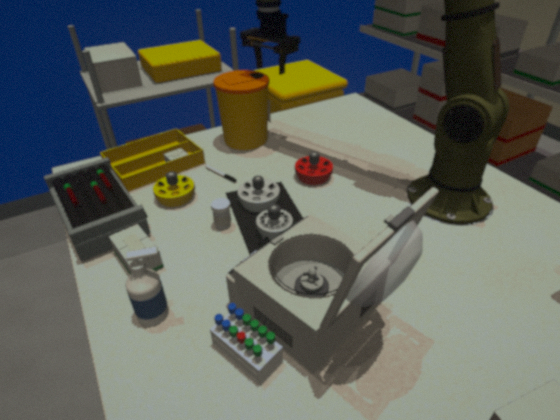

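View pics/top0.png

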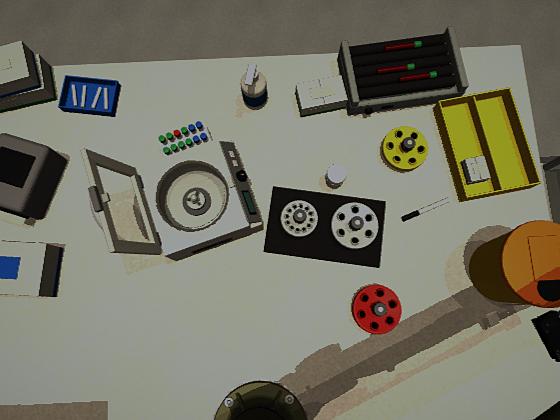

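The top view shows four rotor candidates:
- White six-hole rotor at (355,224). This is the large one I want.
- White twelve-hole rotor at (299,217).
- Yellow look-alike at (404,148).
- Red look-alike at (377,308).

The spindle is at about (197,200).

```bash
cat > h.py <<'E'
from bench import *
import cv2,numpy as np
from scipy.spatial.transform import Rotation as R
def ray(n,u,v):
    c=camera_info(n);K=c["intrinsics"];T=c["world_from_camera"]
    d=np.array([(u-K[0,2])/K[0,0],-(v-K[1,2])/K[1,1],-1.])
    return T[:3,3],T[:3,:3]@d
def plane(n,u,v,z):
    o,d=ray(n,u,v);return o+d*(z-o[2])/d[2]
def dep(n,u,v,D):
    o,d=ray(n,u,v);return o+d*D
def proj(n,p):
    c=camera_info(n);K=c["intrinsics"];T=c["world_from_camera"]
    q=T[:3,:3].T@(np.array(p)-T[:3,3]);return K[0,0]*q[0]/-q[2]+K[0,2],K[1,1]*-q[1]/-q[2]+K[1,2]
def wray(u,v,s):
    c=camera_info("wrist");K=c["intrinsics"];M=c["mount"]
    a=np.array([u-K[0,2],-(v-K[1,2])])
    r=np.hypot(*a);th=r/K[0,0]
    d=np.array([*(a/max(r,1e-9)*np.sin(th)),-np.cos(th)])
    Rw=R.from_rotvec(s["tool_rot"]).as_matrix()
    return Rw@M[:3,3]+s["position"],Rw@M[:3,:3]@d
def wplane(u,v,s,z):
    o,d=wray(u,v,s);return o+d*(z-o[2])/d[2]
def wproj(p,s):
    c=camera_info("wrist");K=c["intrinsics"];M=c["mount"]
    Rw=R.from_rotvec(s["tool_rot"]).as_matrix()
    t=Rw.T@(np.array(p)-s["position"]);q=M[:3,:3].T@(t-M[:3,3])
    rho=np.hypot(q[0],q[1]);th=np.arctan2(rho,-q[2]);r=K[0,0]*th
    return K[0,2]+r*q[0]/rho,K[1,2]-r*q[1]/rho
E
python3 - <<'E'
from h import *
t=cv2.imread("pics/top0.png");s=cv2.imread("pics/side0.png")
a=cv2.resize(t[160:260,270:400],None,fx=4,fy=4,interpolation=cv2.INTER_CUBIC)
b=cv2.resize(t[150:250,140:270],None,fx=4,fy=4,interpolation=cv2.INTER_CUBIC)
cv2.imwrite("pics/cropA.png",a);cv2.imwrite("pics/cropB.png",b)
cv2.imwrite("pics/cropC.png",cv2.resize(s[160:330,200:400],None,fx=4,fy=3.5,interpolation=cv2.INTER_CUBIC))
st=get_state();print(R.from_rotvec(st["tool_rot"]).as_matrix().round(3))
E
```

```text
[[-0.001  0.935  0.356]
 [ 0.002  0.356 -0.935]
 [-1.    -0.    -0.002]]
```

View pics/cropA.png

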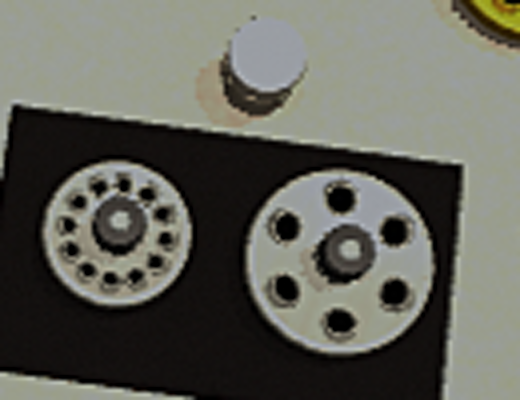

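View pics/cropB.png

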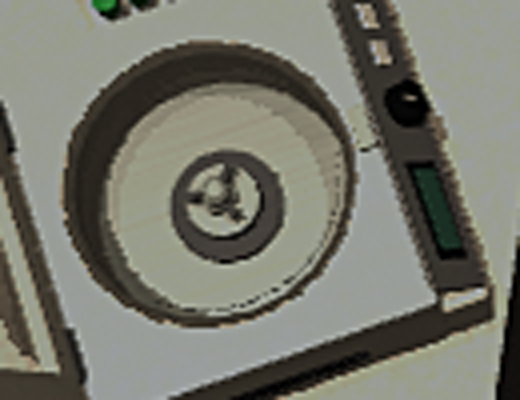

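View pics/cropC.png

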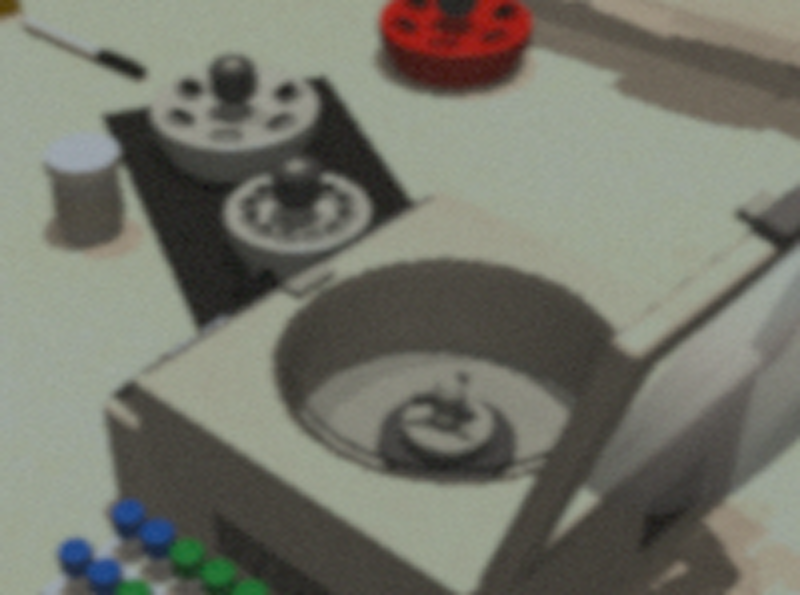

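Run:
```python
from h import *
t=cv2.imread("pics/top0.png");D=np.load("pics/top0d.npy")
g=t.min(2)
# rotor outline
m=np.zeros_like(g);m[198:255,328:384]=(g[198:255,328:384]>75)
cs,_=cv2.findContours(m,cv2.RETR_EXTERNAL,cv2.CHAIN_APPROX_NONE)
c=max(cs,key=cv2.contourArea);e=cv2.fitEllipse(cv2.convexHull(c));print(e)
print("rim",plane("top",*e[0],0.045-0.0))
for z in(.04,.045):print([np.linalg.norm(plane("top",e[0][0]+28.5*q,e[0][1],z)-plane("top",*e[0],z)) for q in(1,)])
print("knobtop",plane("top",356.9,222,0.082), D[222,357], dep("top",356.9,222,D[222,357]))
print("spindle tip",plane("top",194.5,197.6,0.114),dep("top",194.5,197.6,D[198:199,193:196].min()),D[194:203,190:200].round(3))
# rim circle of chamber: points clicked
pts=np.array([(64,180),(100,290),(200,325),(300,280),(355,180),(330,100),(250,45),(200,42),(110,90)])/4+[140,150]
P=np.array([plane("top",*p,0.131)[:2] for p in pts])
(cx,cy),r=cv2.minEnclosingCircle(P.astype(np.float32));
A=np.c_[2*P,np.ones(len(P))];x=np.linalg.lstsq(A,(P**2).sum(1),rcond=None)[0];print("rim circ",x[:2],np.sqrt(x[2]+x[0]**2+x[1]**2))
# side
S=np.load("pics/side0d.npy")
print("side knob top",plane("side",200+233/4,160+64/3.5,0.082),"tip",plane("side",200+452/4,160+385/3.5,0.114))
print("pot",plane("top",336,175,.071))
```

```text
((354.5640869140625, 224.95289611816406), (45.476768493652344, 47.02897644042969), 123.7860336303711)
rim [ 0.46412501 -0.24796687  0.045     ]
[np.float64(0.06923564280032529)]
[np.float64(0.06893328984300783)]
knobtop [ 0.46484246 -0.2478874   0.082     ] 1.1183554 [ 0.46482723 -0.24787202  0.08209015]
spindle tip [0.5341616  0.12679359 0.114     ] [ 0.27853073 -0.05967899  1.18494734] [[1.134 1.133 1.129 1.103 1.101 1.105 1.114 1.114 1.134 1.132]
 [1.132 1.107 1.102 1.102 1.102 1.101 1.107 1.13  1.131 1.131]
 [1.127 1.103 1.099 1.101 1.1   1.101 1.1   1.117 1.129 1.129]
 [1.103 1.097 1.099 1.093 1.104 1.098 1.106 1.105 1.121 1.129]
 [1.106 1.1   1.099 1.099 1.1   0.    1.1   1.108 1.119 1.121]
 [1.107 1.103 1.102 1.101 1.098 1.101 1.102 1.107 1.116 1.12 ]
 [1.128 1.127 1.104 1.1   1.105 1.104 1.108 1.108 1.121 1.133]
 [1.125 1.129 1.114 1.11  1.11  1.115 1.102 1.106 1.125 1.128]
 [1.126 1.127 1.118 1.116 1.115 1.117 1.105 1.106 1.107 1.129]]
rim circ [0.53576605 0.12950909] 0.08236217221807579
side knob top [ 0.4613624  -0.24981991  0.082     ] tip [0.53334536 0.1296028  0.114     ]
pot [ 0.58422939 -0.20865095  0.071     ]
```

Request:
jog_arm(targets=[[-10.25,0,0,0,0,0,8.7],[-10.25,0,0,0,0,0,8.7],[-10.25,0,0,0,0,0,8.7],[-10.25,0,0,0,0,0,8.7],[0,0,0,0,6.1,0.5,8.7],[0,0,0,0,6.1,0.5,8.7],[0,0,0,0,6.1,0.5,8.7],[0,0,0,0,6.1,0.5,8.7],[0,0,0,0,6.1,0.5,8.7],[0,0,0,0,6.1,0.5,8.7]])

```text
time: 1.35
position: [0.431, -0.2971, 0.2413]
tool_rot: [0.385, 1.536, -0.386]
ft_force: [0.9, -1.0, -0.0]
grip_width: 1.001
```

Request:
jog_arm(targets=[[0,0,0,0,6.0,0.8,8.7],[0,0,0,0,0,0,6],[0,0,0,0,0,0,6]])

```text
time: 1.72
position: [0.4653, -0.2503, 0.2412]
tool_rot: [0.385, 1.537, -0.386]
ft_force: [-0.1, 0.1, -0.4]
grip_width: 0.852
```

Run:
```python
from h import *
st=get_state();im,d=get_image("wrist");cv2.imwrite("pics/w1.png",im[:,:,::-1]);np.save("pics/w1d.npy",d)
print(st["time"],st["position"],st["joint_positions"].round(3),R.from_rotvec(st["tool_rot"]).as_matrix().round(3),st["ft_force"])
import pickle;pickle.dump(st,open("pics/w1.pkl","wb"))
print(wproj([.4645,-.248,.082],st))
```

```text
1.725 [ 0.46525382 -0.25028634  0.24115661] [ 0.883  0.087 -0.464  1.738  0.041  1.327 -0.081] [[-0.001  0.472  0.882]
 [-0.     0.882 -0.472]
 [-1.    -0.001 -0.001]] [-0.13536771  0.10243142 -0.43789522]
(np.float64(275.07206493590473), np.float64(197.152217036041))
```

View pics/w1.png

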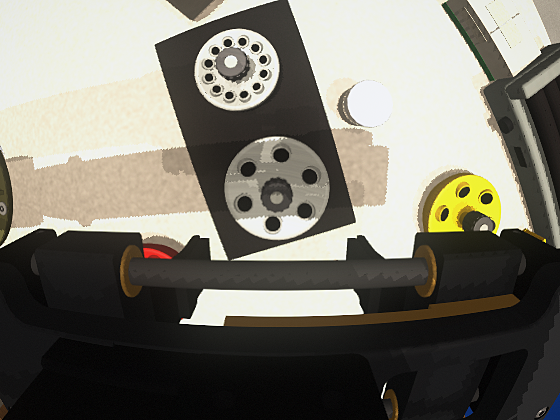

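Run:
```python
from h import *;import pickle
st=pickle.load(open("pics/w1.pkl","rb"));im=cv2.imread("pics/w1.png");d=np.load("pics/w1d.npy")
cv2.imwrite("pics/w1c.png",cv2.resize(im[125:250,210:345],None,fx=4.5,fy=4.5,interpolation=cv2.INTER_CUBIC))
g=im.max(2)
m=np.zeros_like(g);m[130:245,215:340]=g[130:245,215:340]>75
cs,_=cv2.findContours(m,cv2.RETR_EXTERNAL,cv2.CHAIN_APPROX_NONE);c=max(cs,key=cv2.contourArea)
h=cv2.convexHull(c)[:,0];print(cv2.fitEllipse(h))
P=np.array([wplane(*p,st,.045)[:2] for p in h])
A=np.c_[2*P,np.ones(len(P))];x=np.linalg.lstsq(A,(P**2).sum(1),rcond=None)[0];print("rim",x[:2],np.sqrt(x[2]+x[0]**2+x[1]**2))
print("knob",wplane(277.5,198,st,.082),d[198,277])
```

```text
((276.42852783203125, 187.84738159179688), (104.35173034667969, 105.23665618896484), 93.1058349609375)
rim [ 0.46548133 -0.24837948] 0.056397050838078173
knob [ 0.46613945 -0.24980763  0.082     ] 0.30855566
```

View pics/w1c.png

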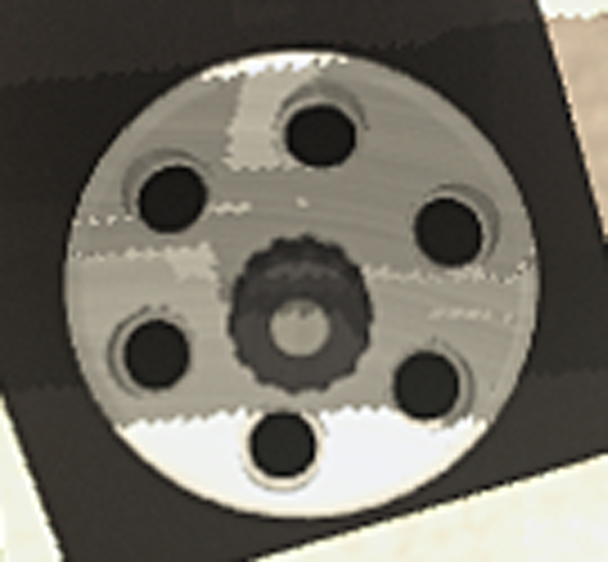

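Request:
jog_arm(targets=[[0,0,0,5.0,0.13,0,6],[0,0,0,5.0,0,0,6],[0,0,0,3.5,0,0,6],[0,0,0,2.2,0,0,6],[0,0,0,1.4,0,0,6],[0,0,0,0,0,0,6]])

```text
time: 2.52
position: [0.4653, -0.2494, 0.0698]
tool_rot: [0.387, 1.538, -0.387]
ft_force: [0.5, 0.0, -0.4]
grip_width: 0.689
```

Request:
jog_arm(squeeze=30, targets=[[0,0,0,0,0,0,2.5],[0,0,0,0,0,0,2.5],[0,0,0,0,0,0,2.5],[0,0,0,0,0,0,2.5],[0,0,0,0,0,0,2.5]])

```text
time: 3.15
position: [0.466, -0.2485, 0.0708]
tool_rot: [0.385, 1.537, -0.385]
ft_force: [-2.3, 1.5, 4.3]
grip_width: 0.335
```

Request:
jog_arm(targets=[[0,0,0,-1,0,0,2.5],[0,0,0,-3,0,0,2.5],[0,0,0,-4,0,0,2.5],[0,0,0,-4,0,0,2.5],[0,0,0,-4,0,0,2.5],[0,0,0,-2,0,0,2.5],[0,0,0,0,0,0,2.5],[0,0,0,0,0,0,2.5]])

```text
time: 4.15
position: [0.4657, -0.2484, 0.2492]
tool_rot: [0.386, 1.538, -0.385]
ft_force: [-0.4, 0.1, -3.8]
grip_width: 0.338
```

Run:
```python
from h import *
st=get_state();im,d=get_image("wrist");cv2.imwrite("pics/w2.png",im[:,:,::-1])
print(st["time"],st["position"],st["joint_positions"].round(3),R.from_rotvec(st["tool_rot"]).as_matrix().round(3),st["ft_force"],st["torque"],st["grip_width"])
```

```text
4.15 [ 0.46572668 -0.24839109  0.24917649] [ 0.887  0.083 -0.47   1.726  0.038  1.344 -0.082] [[-0.002  0.472  0.882]
 [ 0.001  0.882 -0.472]
 [-1.     0.    -0.002]] [-0.44392035  0.05022281 -3.84166884] [-0.00694567 -0.01871361 -0.05319989] 0.3380118480209968
```

View pics/w2.png

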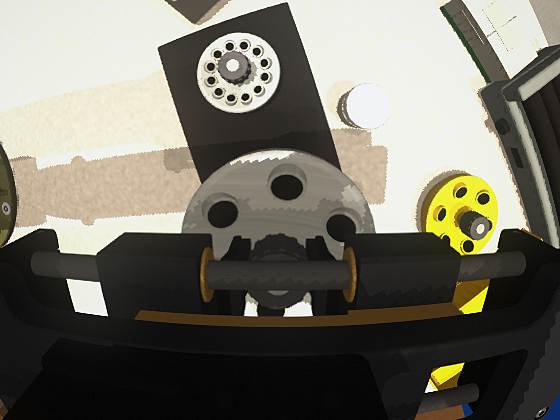

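Request:
jog_arm(targets=[[-10.4,0,0,0,0,0,2.5],[-10.4,0,0,0,0,0,2.5],[-10.4,0,0,0,0,0,2.5],[-10.4,0,0,0,0,0,2.5],[0,0,0,0,4.4,3.1,2.5],[0,0,0,0,4.4,3.1,2.5],[0,0,0,0,4.4,3.1,2.5],[0,0,0,0,4.4,3.1,2.5],[0,0,0,0,4.4,3.1,2.5],[0,0,0,0,0,0,2.5]])

```text
time: 5.45
position: [0.5659, 0.0082, 0.2493]
tool_rot: [-0.188, 1.563, 0.196]
ft_force: [0.1, -1.0, -3.4]
grip_width: 0.336
```

Request:
jog_arm(targets=[[0,0,0,0,0,0,2.5],[0,0,0,0,0,0,2.5]])

```text
time: 5.7
position: [0.5655, -0.0006, 0.2497]
tool_rot: [-0.183, 1.565, 0.182]
ft_force: [-0.5, 0.4, -3.3]
grip_width: 0.339
```

Run:
```python
from h import *;import pickle
st=get_state();im,d=get_image("wrist");cv2.imwrite("pics/w3.png",im[:,:,::-1]);np.save("pics/w3d.npy",d);pickle.dump(st,open("pics/w3.pkl","wb"))
print(st["time"],st["position"],st["joint_positions"].round(3),R.from_rotvec(st["tool_rot"]).as_matrix().round(3),st["ft_force"],st["torque"],st["grip_width"])
print(wproj([.534,.128,.114],st))
```

```text
5.7 [ 0.56552017 -0.00059492  0.24973716] [ 0.583  0.199 -0.714  1.632  0.133  1.362  0.083] [[-0.001 -0.23   0.973]
 [-0.001  0.973  0.23 ]
 [-1.    -0.    -0.002]] [-0.48852213  0.37975838 -3.29687484] [ 0.00663254 -0.11764929  0.00578551] 0.338703658190906
(np.float64(275.5284592190653), np.float64(51.46336736347786))
```

View pics/w3.png

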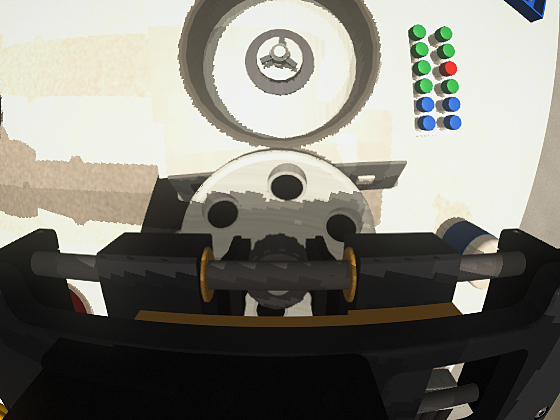

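Run:
```python
from h import *;import pickle
im=cv2.imread("pics/w3.png")
cv2.imwrite("pics/w3c.png",cv2.resize(im[20:105,235:325],None,fx=7,fy=7,interpolation=cv2.INTER_CUBIC))
cv2.imwrite("pics/w3d.png",cv2.resize(im[140:250,170:390],None,fx=3.6,fy=3.6,interpolation=cv2.INTER_CUBIC))
```

```text
(no output)
```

View pics/w3c.png

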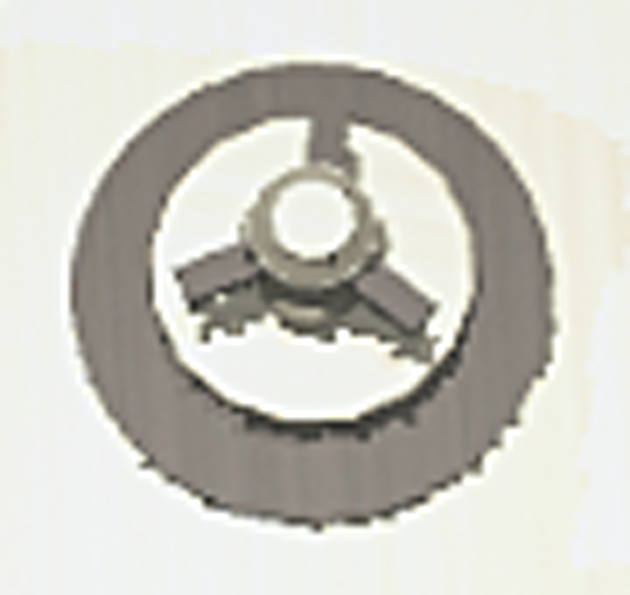

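View pics/w3d.png

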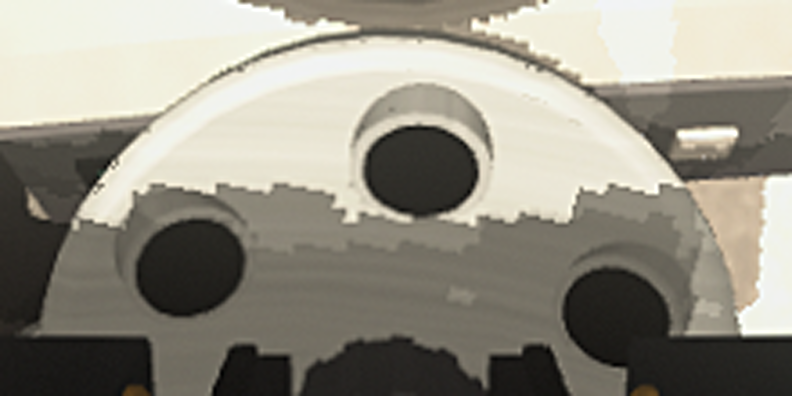

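Run:
```python
from h import *;import pickle
from scipy.optimize import least_squares as ls
st=pickle.load(open("pics/w3.pkl","rb"))
tip=wplane(279.7,51.1,st,.114);print("tip",tip)
Rw=R.from_rotvec(st["tool_rot"]).as_matrix()
def tool(p):return Rw.T@(p-st["position"])
print("tip in tool",tool(tip))
pts=np.array([(400,34),(100,195),(45,320),(170,113),(250,68),(737,300),(690,190),(620,110),(540,60)])/3.6+[170,140]
z=st["position"][2]-.0258
P=np.array([tool(wplane(*p,st,z))[1:] for p in pts])
f=ls(lambda x:np.hypot(P[:,0]-x[0],P[:,1]-x[1])-x[2],[0,0,.057]);print(f.x,f.fun)
f=ls(lambda x:np.hypot(P[:,0]-x[0],P[:,1]-x[1])-.057,[0,0]);print(f.x,f.fun)
ct=np.arctan2
c=np.array(tip)
for q in [(330,140),(405,300),(210,275)]:
    a=wplane(q[0]/7+235,q[1]/7+20,st,.1055);v=a-tip;print(np.hypot(v[0],v[1]),np.degrees(ct(v[1],v[0])))
for q in [(420,168),(190,267),(617,316)]:
    a=tool(wplane(q[0]/3.6+170,q[1]/3.6+140,st,z));print("hole tool",a,np.degrees(ct(a[2],a[1])))
```

```text
tip [0.53734244 0.12912661 0.114     ]
tip in tool [0.13567672 0.13278262 0.0026154 ]
[0.00039442 0.00223785 0.05495882] [ 1.90224346e-04 -6.19949300e-04  6.09877726e-04 -6.11127307e-05
 -3.94623125e-04 -1.76157870e-04 -3.15079843e-04  1.76187526e-04
  5.90633272e-04]
[-0.00220474  0.00229015] [ 7.47665410e-04 -1.06075259e-03 -7.58453249e-04  2.89465825e-05
 -9.16059231e-06 -1.47833152e-03 -8.06091553e-04  2.21869613e-04
  9.52112940e-04]
0.012576492175712732 93.41070348847704
0.014383934134307943 -23.997947823092645
0.013835646686386725 -143.35479215864842
hole tool [0.02577569 0.03606641 0.00570211] 8.98412315843204
hole tool [ 0.02583613  0.02108238 -0.02856773] -53.5734695745273
hole tool [0.02573775 0.01341809 0.03585977] 69.48504817193862
```

Run:
```python
from h import *
st=get_state();print(st["position"],st["torque"],st["ft_force"])
for n in("side","top"):
    im,d=get_image(n);cv2.imwrite(f"pics/{n}3.png",im[:,:,::-1])
for n in("side","top"):
    im=cv2.imread(f"pics/{n}3.png")
    u,v=map(int,proj(n,st["position"]));print(n,u,v,proj(n,st["position"]-[0,0,.025]))
    cv2.imwrite(f"pics/{n}3c.png",cv2.resize(im[max(v-60,0):v+60,u-75:u+75],None,fx=5,fy=5,interpolation=cv2.INTER_CUBIC))
```

```text
[ 5.65621240e-01 -5.00804677e-04  2.50006085e-01] [ 0.04540258 -0.12884087 -0.05369635] [ 0.68657887 -0.36697163 -3.84796196]
side 263 181 (np.float64(264.05032937326433), np.float64(192.7719294452488))
top 244 164 (np.float64(245.7777187086869), np.float64(168.2587605936564))
```

View pics/side3c.png

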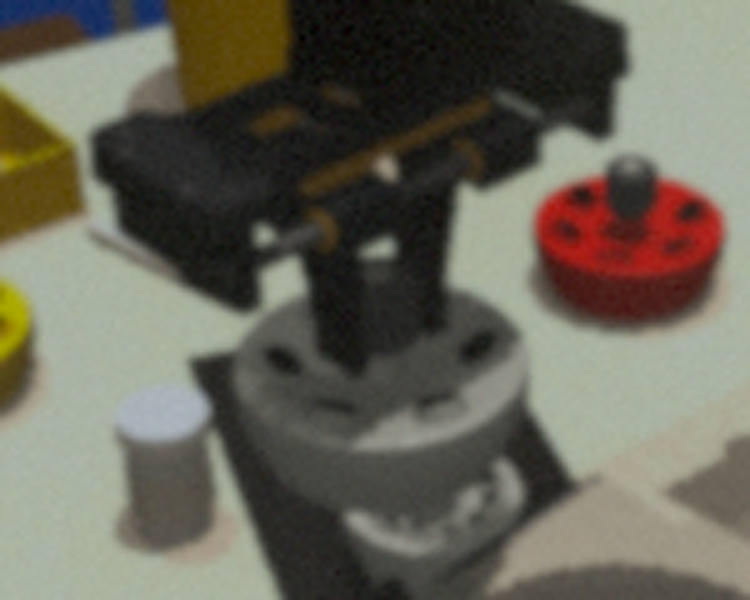

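View pics/top3c.png

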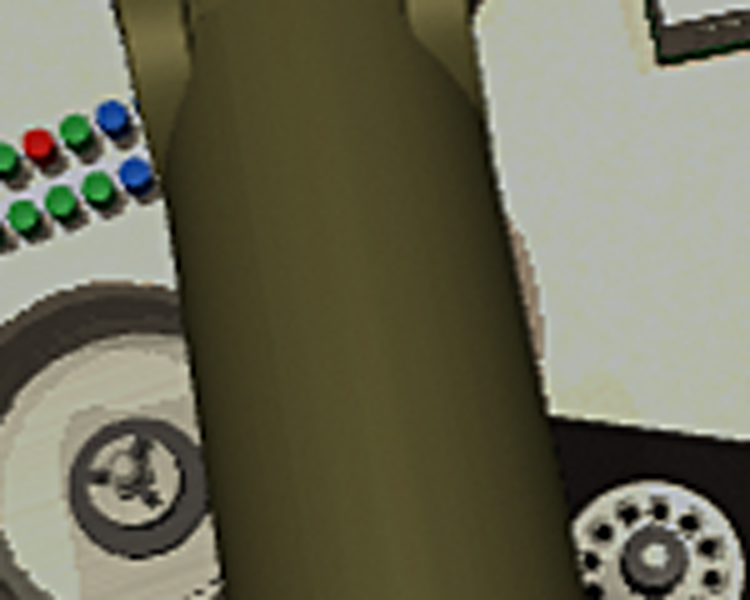

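Run:
```python
from h import *;import pickle
st=pickle.load(open("pics/w3.pkl","rb"));d=np.load("pics/w3d.npy")
c=camera_info("wrist");M=c["mount"];K=c["intrinsics"]
def wt(u,v):
    a=np.array([u-K[0,2],-(v-K[1,2])]);r=np.hypot(*a);th=r/K[0,0]
    q=np.array([*(a/r*np.sin(th)),-np.cos(th)]);q=q/np.cos(th)*d[v,u]
    return M[:3,3]+M[:3,:3]@q
# spindle disc depth
print("tip depth pt tool",wt(280,51),wt(279,50))
ys,xs=np.mgrid[145:232:1,175:385:1]
P=np.array([wt(u,v) for u,v in zip(xs.ravel(),ys.ravel()) if d[v,u]>0.05])
rr=np.hypot(P[:,1],P[:,2]-.001)
sel=(P[:,0]>.015)&(P[:,0]<.05)&(rr<.062)
Q=P[sel];q=rr[sel]
for lo,hi in((.03,.04),(.04,.047),(.047,.052),(.052,.056)):
    s=(q>lo)&(q<hi);m=Q[s];med=np.median(m[:,0]);m=m[abs(m[:,0]-med)<.004]
    A=np.c_[np.ones(len(m)),m[:,1],m[:,2]];x=np.linalg.lstsq(A,m[:,0],rcond=None)[0];print(lo,len(m),x)
s=cv2.imread("pics/side3.png")
cv2.imwrite("pics/side3d.png",cv2.resize(s[165:240,225:305],None,fx=8,fy=8,interpolation=cv2.INTER_CUBIC))
```

```text
tip depth pt tool [0.13824787 0.13348048 0.00288404] [0.13748727 0.13420478 0.00203083]
0.03 2564 [0.02840501 0.02421019 0.00880949]
0.04 1857 [2.83283836e-02 6.27917951e-03 2.56092620e-05]
0.047 2211 [ 0.02793446  0.00041774 -0.00309734]
0.052 1846 [ 0.02786816  0.01267914 -0.00209547]
```

View pics/side3d.png

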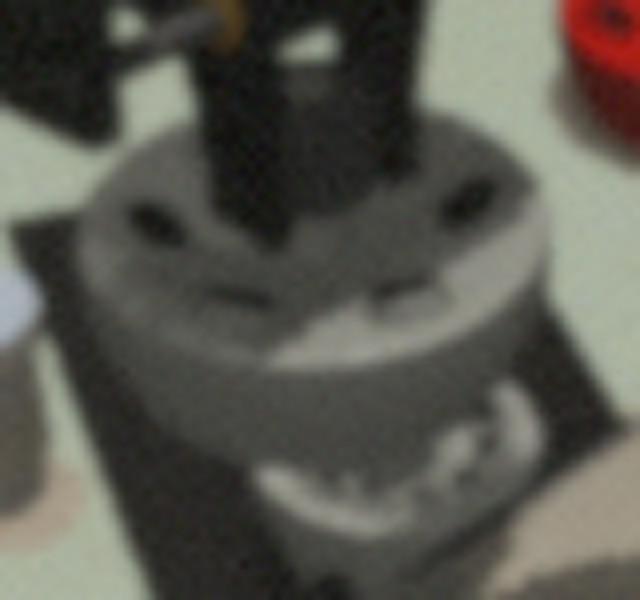

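Request:
jog_arm(targets=[[0,0,0,0,4.5,0,2.5],[0,0,0,0,4.5,0,2.5],[0,0,0,0,4.25,0,2.5],[0,0,0,2,0,0,2.5],[0,0,0,2,0,0,2.5],[0,0,0,1.5,0,0,2.5],[0,0,0,0,0,0,2.5],[0,0,0,0,0,0,2.5],[0,0,0,0,0,0,2.5]])

```text
time: 6.98
position: [0.5358, 0.1302, 0.1963]
tool_rot: [-0.184, 1.562, 0.184]
ft_force: [-0.2, 0.6, -4.0]
grip_width: 0.335
```

Run:
```python
from h import *
st=get_state();print(st["position"],st["torque"],st["ft_force"],st["joint_positions"].round(2))
im,d=get_image("side");u,v=map(int,proj("side",[.535,.129,.114]));print(u,v)
cv2.imwrite("pics/side4.png",cv2.resize(im[v-70:v+40,u-75:u+75,::-1],None,fx=5,fy=5,interpolation=cv2.INTER_CUBIC))
im,d=get_image("wrist");cv2.imwrite("pics/w4.png",im[:,:,::-1])
```

```text
[0.53576765 0.1302393  0.19632276] [-0.0294072  -0.13527842  0.02158379] [-0.16482179  0.61692051 -3.97664548] [ 0.42  0.21 -0.8   1.74  0.16  1.25 -0.18]
312 270
```

View pics/side4.png

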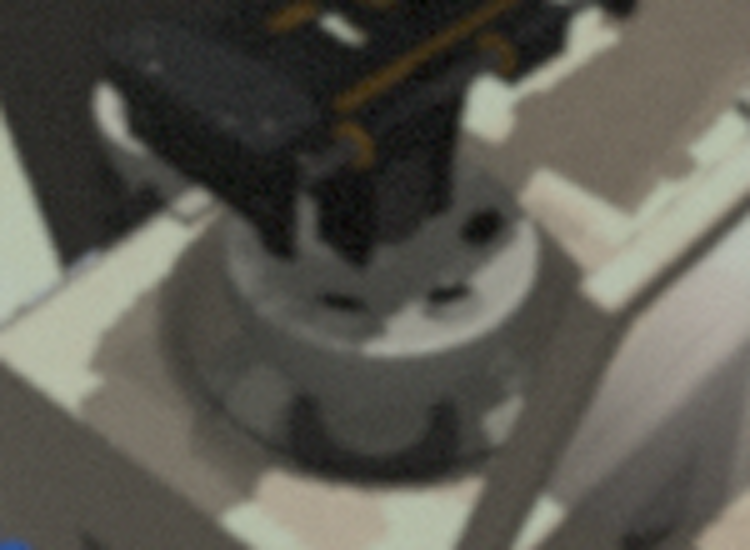

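View pics/w4.png

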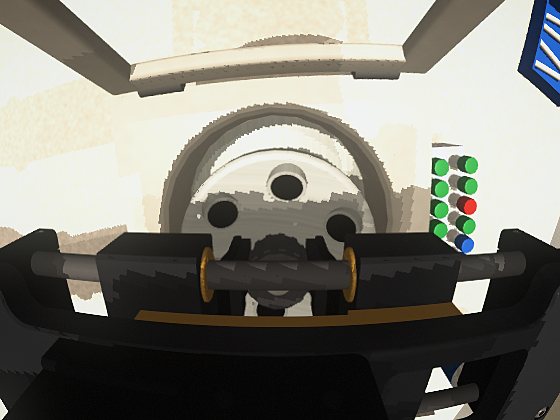

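Request:
jog_arm(squeeze=15, targets=[[0,0,0,0,-0.1,-0.05,2.5],[0,0,0,0.7,0,0,2.5],[0,0,0,0.6,0,0,2.5],[0,0,0,0,0,0,2.5],[0,0,0,0,0,0,2.5]])

```text
time: 7.7
position: [0.535, 0.1292, 0.1825]
tool_rot: [-0.184, 1.563, 0.184]
ft_force: [0.1, 1.0, -3.8]
grip_width: 0.34
```

Request:
jog_arm(targets=[[0,0,0,0.15,0,0,2.5],[0,0,0,0.15,0,0,2.5],[0,0,0,0,0,0,2.5]])

```text
time: 8.07
position: [0.5349, 0.1291, 0.1794]
tool_rot: [-0.184, 1.563, 0.184]
ft_force: [0.6, 0.6, -3.5]
grip_width: 0.338
```

Request:
jog_arm(targets=[[0,0,0,0.15,0,0,2.5],[0,0,0,0.15,0,0,2.5],[0,0,0,0,0,0,2.5]])

```text
time: 8.45
position: [0.5351, 0.1293, 0.1765]
tool_rot: [-0.184, 1.562, 0.184]
ft_force: [0.0, 0.8, -3.5]
grip_width: 0.339
```

Request:
jog_arm(targets=[[0,0,0,0.15,0,0,2.5],[0,0,0,0.1,0,0,2.5],[0,0,0,0,0,0,2.5]])

```text
time: 8.82
position: [0.5351, 0.1293, 0.174]
tool_rot: [-0.184, 1.562, 0.184]
ft_force: [2.1, 1.6, -2.7]
grip_width: 0.34
```

Request:
jog_arm(targets=[[0,0,0,0.1,0,0,2.5],[0,0,0,0.1,0,0,2.5],[0,0,0,0,0,0,2.5]])

```text
time: 9.2
position: [0.535, 0.1293, 0.172]
tool_rot: [-0.184, 1.563, 0.184]
ft_force: [1.4, 1.2, -4.3]
grip_width: 0.337
```

Request:
jog_arm(targets=[[0,0,0,0.1,0,0,2.5],[0,0,0,0,0,0,2.5]])

```text
time: 9.45
position: [0.535, 0.1292, 0.171]
tool_rot: [-0.184, 1.563, 0.184]
ft_force: [1.9, 2.6, -3.4]
grip_width: 0.34
```

Request:
jog_arm(targets=[[0,0,0,0.1,0,0,2.5],[0,0,0,0,0,0,2.5]])

```text
time: 9.7
position: [0.535, 0.1292, 0.17]
tool_rot: [-0.184, 1.563, 0.184]
ft_force: [1.9, 1.7, -3.6]
grip_width: 0.341
```

Request:
jog_arm(targets=[[0,0,0,0.1,0.03,0.05,2.5],[0,0,0,0.1,0,0,2.5],[0,0,0,0,0,0,2.5]])

```text
time: 10.07
position: [0.5351, 0.1294, 0.1678]
tool_rot: [-0.184, 1.564, 0.184]
ft_force: [2.0, 1.1, -3.8]
grip_width: 0.336
```

Request:
jog_arm(targets=[[0,0,0,0.1,0,0,2.5],[0,0,0,0.1,0,0,2.5],[0,0,0,0,0,0,2.5]])

```text
time: 10.45
position: [0.5352, 0.1294, 0.1658]
tool_rot: [-0.184, 1.563, 0.184]
ft_force: [0.3, 1.1, -2.9]
grip_width: 0.337
```

```bash
cat > rim.py <<'E'
from h import *
st=get_state();im,d=get_image("wrist");print(st["time"],st["position"],st["ft_force"].round(1))
c=camera_info("wrist");M=c["mount"];K=c["intrinsics"]
def wt(u,v):
    a=np.array([u-K[0,2],-(v-K[1,2])]);r=np.hypot(*a);th=r/K[0,0]
    q=np.array([*(a/r*np.sin(th)),-np.cos(th)]);q=q/np.cos(th)*d[v,u]
    return M[:3,3]+M[:3,:3]@q
ys,xs=np.mgrid[125:232:2,175:385:2]
P=np.array([wt(u,v) for u,v in zip(xs.ravel(),ys.ravel()) if d[v,u]>0.05])
rr=np.hypot(P[:,1],P[:,2]-.002)
m=P[(rr>.047)&(rr<.055)&(P[:,0]>0.01)&(P[:,0]<.06)]
print("rim tool x",np.median(m[:,0]), [np.median(m[(m[:,2]>a)&(m[:,2]<b),0]).round(4) for a,b in((-.06,-.02),(-.02,.02),(.02,.06))])
import sys;cv2.imwrite(f"pics/{sys.argv[1]}.png",im[:,:,::-1])
s,_=get_image("side");cv2.imwrite(f"pics/{sys.argv[1]}s.png",cv2.resize(s[200:310,237:387,::-1],None,fx=5,fy=5,interpolation=cv2.INTER_CUBIC))
E
python3 rim.py w5
```

```text
10.45 [0.53518697 0.12944535 0.16582498] [ 0.3  1.1 -2.9]
rim tool x 0.027817895672127765 [np.float64(0.0279), np.float64(0.0277), np.float64(0.0278)]
```

View pics/w5s.png

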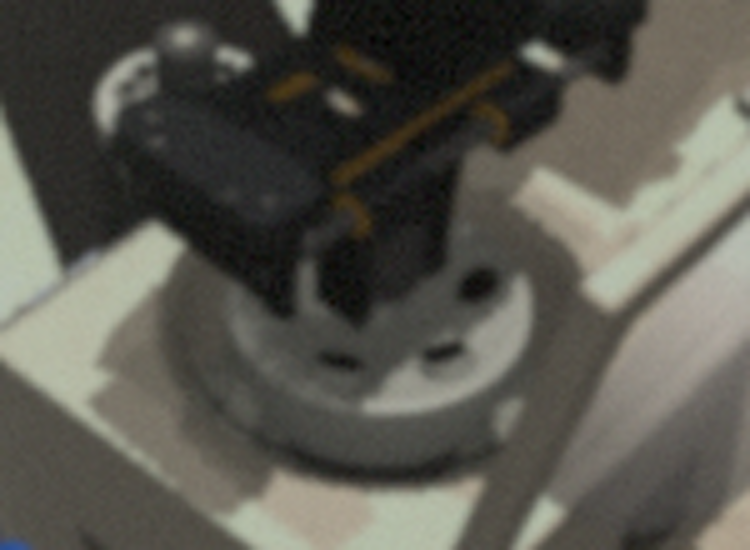

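The rotor hasn't slipped in the grip, and the hub is about 6 mm below the arm tops. So the notches were already lined up with the arms. I'll keep lowering to the balls.

Request:
jog_arm(squeeze=40, targets=[[0,0,0,0.1,0,0,2.5],[0,0,0,0.1,0,0,2.5],[0,0,0,0,0,0,2.5]])

```text
time: 10.92
position: [0.5352, 0.1295, 0.1639]
tool_rot: [-0.184, 1.563, 0.184]
ft_force: [1.2, 2.1, -3.1]
grip_width: 0.333
```

Request:
jog_arm(targets=[[0,0,0,0.1,0,0,2.5],[0,0,0,0.1,0,0,2.5],[0,0,0,0,0,0,2.5]])

```text
time: 11.3
position: [0.5354, 0.1296, 0.1621]
tool_rot: [-0.184, 1.563, 0.184]
ft_force: [0.4, 2.0, -1.9]
grip_width: 0.332
```

Request:
jog_arm(targets=[[0,0,0,0.1,0,0,2.5],[0,0,0,0,0,0,2.5]])

```text
time: 11.55
position: [0.5356, 0.1298, 0.1615]
tool_rot: [-0.184, 1.562, 0.184]
ft_force: [0.2, 1.0, 0.7]
grip_width: 0.331
```

Request:
jog_arm(targets=[[0,0,0,0.05,0,0,2.5],[0,0,0,0,0,0,2.5]])

```text
time: 11.8
position: [0.5357, 0.1298, 0.1612]
tool_rot: [-0.184, 1.562, 0.184]
ft_force: [-1.0, 1.4, 4.8]
grip_width: 0.333
```

Request:
jog_arm(targets=[[0,0,0,0.05,0,0,2.5],[0,0,0,0,0,0,2.5]])

```text
time: 12.05
position: [0.5358, 0.1298, 0.1609]
tool_rot: [-0.184, 1.562, 0.184]
ft_force: [-1.2, 1.5, 7.1]
grip_width: 0.332
```

Request:
jog_arm(targets=[[0,0,0,0.05,0,0,2.5],[0,0,0,0,0,0,2.5]])

```text
time: 12.3
position: [0.5359, 0.1299, 0.1607]
tool_rot: [-0.184, 1.561, 0.184]
ft_force: [-0.8, 0.3, 8.1]
grip_width: 0.332
```

Request:
jog_arm(targets=[[0,0,0,0.05,0,0,2.5],[0,0,0,0,0,0,2.5]])

```text
time: 12.55
position: [0.536, 0.13, 0.1604]
tool_rot: [-0.184, 1.561, 0.184]
ft_force: [-1.8, 1.5, 8.2]
grip_width: 0.335
```

Request:
jog_arm(targets=[[0,0,0,0.05,0,0,2.5],[0,0,0,0,0,0,2.5]])

```text
time: 12.8
position: [0.5361, 0.13, 0.1601]
tool_rot: [-0.184, 1.561, 0.184]
ft_force: [-2.5, 1.1, 10.0]
grip_width: 0.333
```

Request:
jog_arm(targets=[[0,0,0,0.05,0,-0.05,2.5],[0,0,0,0,0,0,2.5]])

```text
time: 13.05
position: [0.5359, 0.1299, 0.1594]
tool_rot: [-0.184, 1.56, 0.184]
ft_force: [-0.4, 1.1, 6.6]
grip_width: 0.336
```

Request:
jog_arm(targets=[[0,0,0,0.05,0,0,2.5],[0,0,0,0,0,0,2.5]])

```text
time: 13.3
position: [0.5353, 0.1297, 0.1574]
tool_rot: [-0.184, 1.562, 0.185]
ft_force: [1.3, 2.3, -1.8]
grip_width: 0.331
```

Request:
jog_arm(targets=[[0,0,0,0.05,0,0,2.5],[0,0,0,0,0,0,2.5]])

```text
time: 13.55
position: [0.5349, 0.1295, 0.1562]
tool_rot: [-0.184, 1.563, 0.185]
ft_force: [3.4, 3.0, -6.9]
grip_width: 0.334
```

Request:
jog_arm(targets=[[0,0,0,0.1,0.02,0.04,2.5],[0,0,0,0.1,0,0,2.5],[0,0,0,0,0,0,2.5]])

```text
time: 13.92
position: [0.5348, 0.1298, 0.1538]
tool_rot: [-0.184, 1.564, 0.185]
ft_force: [3.5, 4.1, -12.0]
grip_width: 0.336
```

Request:
jog_arm(targets=[[0,0,0,0.1,0,0,2.5],[0,0,0,0.05,0,0,2.5],[0,0,0,0,0,0,2.5]])

```text
time: 14.3
position: [0.5349, 0.1297, 0.1532]
tool_rot: [-0.184, 1.564, 0.184]
ft_force: [1.8, 2.7, -8.6]
grip_width: 0.334
```

Request:
jog_arm(targets=[[0,0,0,0.1,0,0,2.5],[0,0,0,0,0,0,2.5]])

```text
time: 14.55
position: [0.5352, 0.1295, 0.1526]
tool_rot: [-0.184, 1.563, 0.184]
ft_force: [2.1, 2.4, -6.3]
grip_width: 0.331
```

Request:
jog_arm(targets=[[0,0,0,0.1,0,0,2.5],[0,0,0,0,0,0,2.5]])

```text
time: 14.8
position: [0.5353, 0.1296, 0.1519]
tool_rot: [-0.184, 1.563, 0.184]
ft_force: [1.4, 2.3, -2.2]
grip_width: 0.329
```

Request:
jog_arm(targets=[[0,0,0,0.1,0,0,2.5],[0,0,0,0,0,0,2.5]])

```text
time: 15.05
position: [0.5354, 0.1298, 0.1518]
tool_rot: [-0.185, 1.562, 0.184]
ft_force: [-1.8, 1.2, 5.7]
grip_width: 0.333
```

```bash
python3 rim.py w6
```

```text
15.05 [0.5353912  0.12983216 0.15177104] [-1.8  1.2  5.7]
rim tool x 0.02793470380586524 [np.float64(0.028), np.float64(0.0279), np.float64(0.0279)]
```

It's on a hard stop with the hub at 0.085 m, which is the shoulder height. I'll press once more lightly to confirm, take the load off, then release.

Request:
jog_arm(targets=[[0,0,0,0.08,0,0,2.5],[0,0,0,0,0,0,2.5]])

```text
time: 15.4
position: [0.5354, 0.1299, 0.1517]
tool_rot: [-0.185, 1.562, 0.183]
ft_force: [-2.9, 1.7, 9.5]
grip_width: 0.335
```

Request:
jog_arm(targets=[[0,0,0,-0.1,0,0,2.5],[0,0,0,-0.02,0,0,2.5],[0,0,0,0,0,0,3.6],[0,0,0,0,0,0,5],[0,0,0,0,0,0,5.5],[0,0,0,0,0,0,5.5],[0,0,0,0,0,0,5.5]])

```text
time: 16.27
position: [0.5352, 0.1296, 0.1508]
tool_rot: [-0.184, 1.563, 0.184]
ft_force: [1.1, -0.2, 0.2]
grip_width: 0.623
```

Released, with almost no force on the wrist. Now straight up.

Request:
jog_arm(targets=[[0,0,0,-0.5,0,0,5.5],[0,0,0,-2,0,0,5.5],[0,0,0,-4,0,0,5.5],[0,0,0,-5,0,0,5.5],[0,0,0,0,-5,0,5.5],[0,0,0,0,-6,0,5.5],[0,0,0,0,-3,0,5.5],[0,0,0,0,0,0,5.5],[0,0,0,0,0,0,5.5],[0,0,0,0,0,0,5.5]])

```text
time: 17.52
position: [0.5676, -0.0044, 0.2666]
tool_rot: [-0.186, 1.562, 0.187]
ft_force: [0.5, -0.9, -0.2]
grip_width: 0.632
```

Run:
```python
from h import *;import pickle
st=get_state();im,d=get_image("wrist");cv2.imwrite("pics/w7.png",im[:,:,::-1]);np.save("pics/w7d.npy",d);pickle.dump(st,open("pics/w7.pkl","wb"))
print(st["time"],st["position"],st["ft_force"])
t,D=get_image("top");cv2.imwrite("pics/top7.png",t[:,:,::-1])
s,S=get_image("side");cv2.imwrite("pics/side7.png",s[:,:,::-1]);np.save("pics/side7d.npy",S)
print(wproj([.5352,.1297,.163],st),proj("side",[.5352,.1297,.163]))
```

```text
17.525 [ 0.56763193 -0.00435975  0.26658503] [ 0.46956364 -0.90841278 -0.18604862]
(np.float64(276.4156878260251), np.float64(35.30089914092076)) (np.float64(313.0568698917918), np.float64(251.5413605832877))
```

View pics/w7.png

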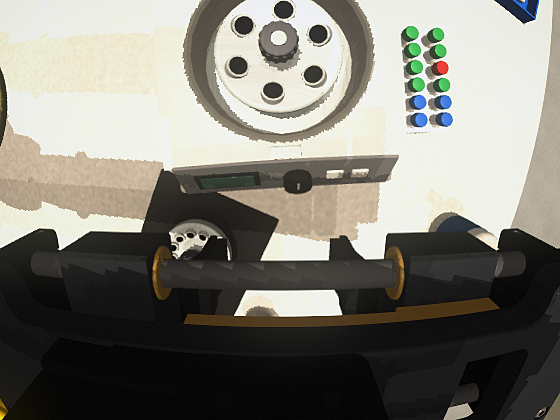

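View pics/side7.png

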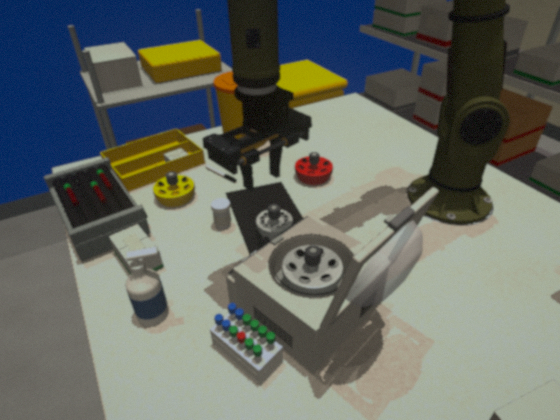

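The wrist view shows the rotor alone in the chamber with its knob at (279,40). In the side view it sits level at (313,262), and the small rotor, rack and pot look undisturbed. One height check from depth.

Run:
```python
from h import *;import pickle
st=pickle.load(open("pics/w7.pkl","rb"));d=np.load("pics/w7d.npy")
c=camera_info("wrist");M=c["mount"];K=c["intrinsics"];Rw=R.from_rotvec(st["tool_rot"]).as_matrix()
def w(u,v):
    a=np.array([u-K[0,2],-(v-K[1,2])]);r=np.hypot(*a);th=r/K[0,0]
    q=np.array([*(a/r*np.sin(th)),-np.cos(th)])/np.cos(th)*d[v,u]
    return st["position"]+Rw@(M[:3,3]+M[:3,:3]@q)
f=lambda u,v:np.median([w(u+i,v+j) for i in(-1,0,1) for j in(-1,0,1)],0).round(4)
print("knob top",f(279,34),"casing",f(190,140),f(380,120))
for a,b in((222,45),(338,45),(250,92),(272,107),(300,18),(310,94)):print("top",f(a,b))
t0=cv2.imread("pics/top0.png").astype(int);t=cv2.imread("pics/top7.png").astype(int)
S0=np.load("pics/side0d.npy");S=np.load("pics/side7d.npy")
s0=cv2.imread("pics/side0.png").astype(int);s=cv2.imread("pics/side7.png").astype(int)
for n,(x0,x1,y0,y1) in dict(pot=(205,235,192,232),rack=(205,285,300,380),small=(255,300,215,232)).items():
    print(n,np.abs(s-s0)[y0:y1,x0:x1].mean())
```

```text
knob top [0.5368 0.1314 0.162 ] casing [0.4805 0.0333 0.1285] [0.6384 0.0906 0.128 ]
top [0.4881 0.1218 0.1242]
top [0.5864 0.146  0.1244]
top [0.5224 0.0854 0.1227]
top [0.544  0.0768 0.1238]
top [0.5484 0.1629 0.1213]
top [0.5731 0.0959 0.1234]
pot 11.085
rack 10.14984375
small 9.572549019607843
```

```bash
python3 -c "
from bench import *
close_job()"
```

```text
the job is handed in; nothing more can be done
```

The large six-hole rotor is on the spindle, pressed past the balls and down on the shoulder. I released it and handed the job in at about 18 s; no verdict was reported.

- **Fitting:** I carried it over by its knob and lowered it onto the spindle. The notches were already lined up with the drive arms, so I didn't need to turn it. The balls gave way at about 10 N on the wrist reading (about 14 N on top of the rotor's weight). The rotor then ran down to a hard stop with the hub at 0.085 m, the shoulder height. The highest wrist force I saw was about 13 N, at the step just after the click.
- **Last checks:** After release, the wrist depth image put the knob top at 0.162 m, against 0.163 m expected. The casing also read about 2 mm low, so this looks like camera bias. The rotor looks level. The gripper is clear, about 13 cm to the side, with almost no force on it.
- **Bystanders:** In the side view the small rotor, tube rack and specimen pot look where they were. I compared them only by picture: the before-and-after difference was small but not zero, and I didn't measure their positions.
- **Disagreements:** The wrist and fixed cameras differed by up to about 4 mm on where the spindle was. I used a compromise, and side forces stayed at about 4 N or less on the way down.

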